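Work a tube rack past the gas tap into its bay

ROBOT

A 6-joint arm with a two-finger parallel gripper is mounted at the origin on the work surface. World frame = base frame: x ahead of the robot, y to its left, z up, the work surface at z = 0. Lengths are in m, angles in rad, forces in N, time in s.
With the tool pointing down it reaches from about 0.35 to 0.775 m from the base axis. Payload 5.5 kg.
Tool frame: the origin (TCP) lies at the very end of the fingers, on their centre line; the grasp point (between the pads) lies 19 mm behind it; z points along the fingers, y is the direction in which the jaws open and shut (so a half turn about z gives the same grasp; the last joint's range is limited). The gripper opens to 85 mm and grips with 20 to 120 N. Pads are 22 mm wide; open, the fingers measure 114 mm over their backs; the gripper's body (76 mm by 85 mm) begins 54 mm behind the grasp point. The pads swing forward as they close: fully open they stand 13 mm farther back than shut.
Start: joints at [-1.243, 0.313, 0.046, 1.304, 0, 1.431], TCP at [0.259, -0.513, 0.231] pointing down, gripper open.
Joint ranges: [-2.76, 2.76], [-0.86, 1.69], [-1.03, 1.26], [-2.2, 2.34], [-1.47, 1.5], [-3.14, 3.14]. Speed limits (rad/s): [2.57, 2.57, 3.14, 3.14, 3.14, 3.14].

INTERFACE

Orientations are given as a unit quaternion [x, y, z, w].
In Python, from workcell import r, viewer gives the robot as it stands.
- The arm moves only by the tool move_arm, never from a script. Its argument "series" is a list of rows, each a list of 5 numbers: the opening, from 0 (shut) to 1 (fully open), then the shift along the tool's x, y, z in units of 25 mm (1.0 is 25 mm), then the turn about the tool's z in units of 6 degrees (1.0 is 6 degrees). In form: [[claw, tx, ty, tz, turn], ...]. A call has 1 to 12 rows; each row shifts and turns the commanded pose from where the row before left it, along the tool's axes as they then stand; what a row does not reach is not made up. A row lasts 1/12 s, in which the tool goes at most 41.7 mm and 7.16 degrees, less where a joint would pass 70% of its speed; a pose out of reach is approached as far as the arm can. A call is refused whole if a number of a shift passes 1 or a number of a turn 1, either way. A call with a gripper value outside its range is refused whole. The fingers move at their own pace and stop on an object; "newtons" is the grip in N (left out, the last holds). Time passes only in rows, so rows that do not move let the fingers close. It gives the time, the measured TCP pose, the force and the opening at its end, in the units of the state.
- r.get_state(): the state, without advancing time (a new reading comes with each control period).
- viewer.grab_frame(name): name is "scene" or "top" or "wrist"; returns a dict with "color" (400x640x3 uint8, red, green, blue), "mtx" (3x3 intrinsics, pixels), "origin" and "attitude" of the camera in the world. Camera axes: x right, y down, z forward; pixel columns grow to the right and rows downward; lengths in m; the calibration is good to about 2 mm. The wrist camera is an equidistant fisheye: a pixel r from the principal point sees the ray r / f radians off the axis. A picture is of the moment at which its call begins. There is no depth.
- r.sign_off(): hands the job in, once; it reports no verdict.
Trained networks look in a picture, given as the dict that the camera call returned (one of the last four; its "shot" number tells which), for a name from the list of things; names that differ only in an ending like _2 or _b are one class to them, and where a whole thing is asked for, a point or a joint stands for the part that bears it (a point fixed in the world has none). Each returns a list of dicts, best first, with "conf" (0 to 1); they miss things now and then, are a little off and sometimes report something else, mostly with a low value. They report only what shows in the picture. A call takes as long as a camera call. They do not tell look-alikes from the thing itself.
- viewer.regions_of(picture, target): "mask" (400x640 bool, what is visible of it) and "position" ([row, column] in pixels, amid what is visible of it).
The state is a dict: "time_s": time; "joint_pos": joint angles; "dq": joint speeds; "joint_torque": joint torques, N m; "tool_pos": TCP position; "ee_rot": TCP orientation; "wrist_force": force on the tool from outside, world axes, zero at the start; "wrist_torque": the same for the moment, N m; "grip_width": finger opening in m.
Only numpy, scipy, OpenCV 4.12 (cv2) and the standard library are available. Lean on these libraries where they do the work, as an engineer would, in place of code of your own. Each camera call takes 0.05 s, during which the arm holds its last target. There are 200 camera calls.

TASK

Slide the long orange tube rack across the bench into the blue storage bay by pushing it gently with the fingertips: push it one end at a time so that it turns, its left end (as the robot sees it) slips in behind the brass gas tap post, and then swing the other end in until the rack lies flat against the bay's back rail. Do not grip, lift or tip the rack, do not disturb the other things on the bench, and finish with the hand clear.

Things in the scene. Friction and masses are not known exactly. Their poses are not given: they have to be found in the camera images.
- rack: Loose orange plastic tube rack, for pushing a solid block: 240 long (its y axis) x 55 wide (x) x 50 mm high, 0.2 to 0.4 kg. Origin: centre of its underside. Starts flat on the bench on the robot's side of the bay, +y end to the left. Slides at a few newtons, stays where left; push it 10 to 30 mm above the bench, never with over 40 N.
- rack_left_end (a point): Centre of the rack's +y end face (left as seen from the robot), 120 mm from the rack's centre, 25 mm above the bench when it lies flat.
- rack_right_end (a point): Centre of the rack's -y end face, 120 mm from the rack's centre, 25 mm above the bench when it lies flat.
- bay: Fixed blue bay, 35 mm high: back rail, a cheek at each end, no floor, open to the robot. Origin: on the bench, mid-length, on the rail face that the rack must lie against; +x into the rail (12 mm thick), +y along it to the left. Cheek inner faces at y = +-155 mm, cheeks 12 mm thick, reaching to x = -40 mm. Rack at home: centre at x = -27.5, y within +-35 mm, parallel to the rail.
- post: Fixed upright brass gas tap post, 32 mm diameter, 120 mm high, yellow band near the top. Origin at its foot, on its axis. Stands 112 mm before the rail's face, 60 to 85 mm left of the bay's middle: 96 mm clear between post and rail. Between it and the right cheek the rack fits only at an angle, left end first. The rack may touch it.
- pot_a: Bystander: specimen pot with red cap, 54 mm diameter, 75 mm high, near the bay's left end. Origin at the centre of its underside. Not to be moved.
- pot_b: Bystander: another such pot, left of the work. Not to be moved.
- pot_c: Bystander: another such pot, left of the work. Not to be moved.
- beaker: Bystander: glass beaker, 84 mm diameter, 110 mm high, at the left. Not to be moved.
- flask: Bystander: greenish conical flask, 80 mm diameter at the foot, 125 mm high, at the right. Not to be moved.
- amber: Bystander: amber bottle, 68 mm diameter, 150 mm high, at the right. Not to be moved.
There are look-alikes about, which are no part of the job. Leave any pink look-alike of the rack alone.

How it is judged:
By the outcome, as a careful person would: the job done as asked, in the order asked, and still so for the second after the job is handed in, with the robot touching nothing.
It also fails if it takes over 72 s, if anything falls off the work surface, if the arm or the gripper's body presses on something with over 40 N, if the wrist force passes 120 N, or if a joint passes its speed limit or range.

## Working session

There is one attempt and no reset: what is moved stays moved. The work goes in short steps, Python scripts to look and compute and a tool call to move; the robot and the scene stay as the last step left them, time stands still between calls to the robot, and variables do not carry over. Pictures are saved under pics/ and viewed, about 8 in all and at most 12, crops included, and the job is handed in when it is done.

Besides the shell and the picture viewer there is one more tool, called after "Request:" by a JSON object that holds its "op" and its "data", one argument or row to a line. move_arm: Moves the arm, as the interface text tells. Its arguments: {"type":"object","properties":{"series":{"type":"array"},"newtons":{"type":"number"}},"required":["series"]}

```bash
ls; mkdir -p pics
cat > h.py <<'E'
import numpy as np, cv2
from workcell import r, viewer
from scipy.spatial.transform import Rotation as R
def rot(a):
    a=np.array(a,float)
    return a if a.shape==(3,3) else R.from_quat(a).as_matrix()
def ray(p,uv):
    K=np.array(p['mtx']);d=np.array([(uv[0]-K[0,2])/K[0,0],(uv[1]-K[1,2])/K[1,1],1.])
    return rot(p['attitude'])@d
def onz(p,uv,z):
    o=np.array(p['origin']);d=ray(p,uv);return o+d*(z-o[2])/d[2]
def proj(p,X):
    K=np.array(p['mtx']);c=(np.atleast_2d(X)-np.array(p['origin']))@rot(p['attitude'])
    return c[:,:2]/c[:,2:]*[K[0,0],K[1,1]]+[K[0,2],K[1,2]]
def save(p,n): cv2.imwrite('pics/'+n,cv2.cvtColor(p['color'],cv2.COLOR_RGB2BGR))
E
python3 - <<'E'
from h import *
for n in('top','scene'):
    p=viewer.grab_frame(n);save(p,n+'0.png');print(n,p['origin'],p['attitude'],p['mtx'])
    for t in('rack','bay','post','pot_a','beaker','flask','amber'):
        for q in viewer.regions_of(p,t):
            print(n,t,round(q['conf'],2),np.round(q['position']),q['mask'].sum(), np.round(onz(p,q['position'][::-1],0.03),3))
print(r.get_state())
E
```

```text
pics
top [ 0.36926804 -0.00763952  1.03789125] [-0.69954527  0.71322628 -0.03472571  0.02718118] [[373.68370887   0.         327.11263657]
 [  0.         373.68370887 201.25000966]
 [  0.           0.           1.        ]]
top rack 0.87 [176. 377.] 2045 [ 0.525 -0.157  0.03 ]
top rack 0.81 [258. 385.] 1972 [ 0.301 -0.171  0.03 ]
top rack 0.81 [283. 491.] 1948 [ 0.231 -0.451  0.03 ]
top rack 0.7 [245. 263.] 2175 [0.343 0.155 0.03 ]
top bay 0.96 [116. 307.] 998 [0.696 0.031 0.03 ]
top post 0.73 [156. 297.] 213 [0.585 0.061 0.03 ]
top post 0.69 [154. 505.] 1000 [ 0.579 -0.511  0.03 ]
top pot_a 0.8 [209. 173.] 509 [0.445 0.395 0.03 ]
top pot_a 0.75 [158. 231.] 407 [0.581 0.24  0.03 ]
top pot_a 0.7 [238. 151.] 508 [0.367 0.453 0.03 ]
top pot_a 0.16 [154. 296.] 215 [0.59  0.062 0.03 ]
top beaker 0.85 [147. 156.] 1265 [0.615 0.446 0.03 ]
top beaker 0.48 [159. 235.] 392 [0.578 0.231 0.03 ]
top flask 0.87 [119. 424.] 753 [ 0.681 -0.293  0.03 ]
top amber 0.83 [154. 504.] 947 [ 0.58  -0.509  0.03 ]
scene [1.19647584 0.67471206 1.15944871] [ 0.35495679  0.86047727 -0.3340613  -0.14828217] [[494
[... 760 characters left out ...]
35  0.03 ]
{'time_s': 0.8, 'joint_pos': array([-1.24261671e+00,  3.13124397e-01,  4.60982842e-02,  1.30356916e+00,
       -3.80379237e-05,  1.43120172e+00]), 'dq': array([ 0.00042096, -0.00036301,  0.00066302, -0.00083595,  0.00156409,
        0.00013124]), 'joint_torque': array([ 1.07463640e-05, -4.80389750e+01,  2.98793525e+01, -1.68170800e-05,
       -2.29393089e-05, -5.19530275e-06]), 'tool_pos': array([ 0.2592687 , -0.51328786,  0.23136553]), 'ee_rot': array([ 9.72772862e-01,  2.31760540e-01, -9.46972113e-06,  1.01869550e-04]), 'wrist_force': array([-0.16755355, -0.17210356, -0.01819971]), 'wrist_torque': array([ 0.06811438,  0.04010058, -0.04376159]), 'grip_width': 0.08516371154461246}
```

View pics/top0.png

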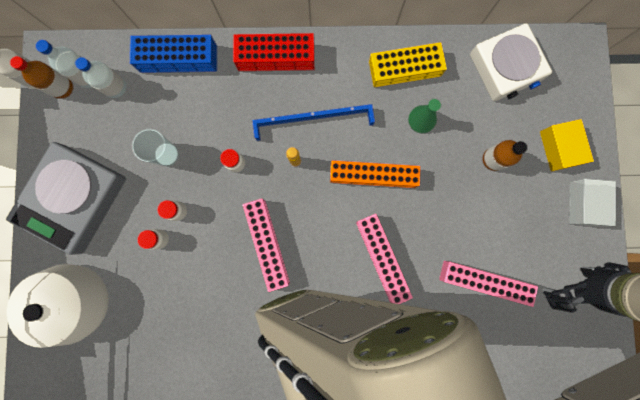

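View pics/scene0.png

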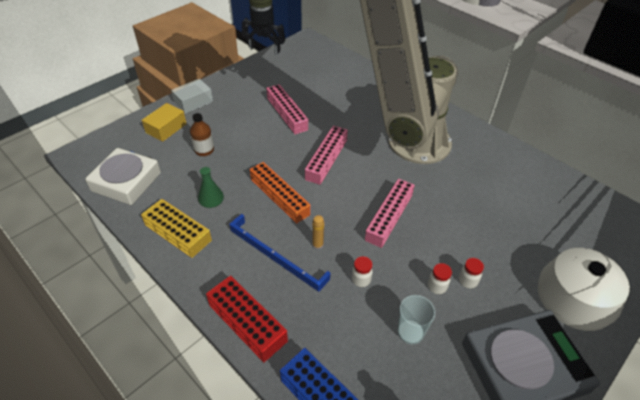

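Candidates for the rack: orange at top (377,175); pink look-alikes at (263,245), (385,258) and (491,283); yellow/red/blue racks at (408,63), (273,52), (173,54). The orange one at (377,175) fits the description. I'll fit poses and check them in a close crop.

```bash
cat >> h.py <<'E'
from scipy.optimize import minimize
def box(x0,x1,y0,y1,h): return np.array([[x,y,z] for x in(x0,x1) for y in(y0,y1) for z in(0,h)])
RACK=[box(-.0275,.0275,-.12,.12,.05)]
BAY=[box(0,.012,-.167,.167,.035),box(-.04,.012,.155,.167,.035),box(-.04,.012,-.167,-.155,.035)]
t=np.linspace(0,2*np.pi,24)
def cyl(d,h): return [np.array([[d/2*np.cos(a),d/2*np.sin(a),z] for a in t for z in(0,h)])]
def place(b,q):
    c,s=np.cos(q[2]),np.sin(q[2]);return b@np.array([[c,-s,0],[s,c,0],[0,0,1]]).T+[q[0],q[1],0]
def render(p,bs,q,S=4):
    m=np.zeros((400*S,640*S),np.uint8)
    for b in bs:
        u=proj(p,place(b,q));cv2.fillConvexPoly(m,cv2.convexHull(np.round((u+.5)*S-.5).astype(np.int32)),1)
    return cv2.resize(m.astype(np.float32),(640,400),interpolation=cv2.INTER_AREA)
def fit(ps,ms,bs,q0,yaw=True):
    q0=np.array(q0,float);sc=np.array([.01,.01,.05])*[1,1,yaw]
    def f(v):
        e=0
        for p,m in zip(ps,ms):
            g=render(p,bs,q0+v*sc);e+=np.abs(g-m).sum()/m.sum()
        return e
    s=minimize(f,np.zeros(3),method='Nelder-Mead',options=dict(initial_simplex=np.array([[0,0,0],[1.5,0,0],[0,1.5,0],[0,0,1.5]]),xatol=.01,fatol=1e-4))
    return q0+s.x*sc,s.fun/len(ps)
def best(p,name,xy,z=.03,tol=.06):
    c=[q for q in viewer.regions_of(p,name) if np.linalg.norm(onz(p,q['position'][::-1],z)[:2]-xy)<tol]
    return c[0]['mask'].astype(np.float32) if c else None
def hsvm(p,lo,hi,bs,q,grow=15):
    h=cv2.cvtColor(p['color'],cv2.COLOR_RGB2HSV);m=cv2.inRange(h,lo,hi)>0
    roi=cv2.dilate((render(p,bs,q)>0).astype(np.uint8),np.ones((2*grow+1,)*2))>0
    return (m&roi).astype(np.float32)
def rackfit(ps,q0,grow=15): 
    ms=[]
    for p in ps:
        m=hsvm(p,(5,130,40),(17,255,255),RACK,q0,grow);ms.append(cv2.morphologyEx(m,cv2.MORPH_CLOSE,np.ones((5,5))))
    return fit(ps,ms,RACK,q0)
E
python3 - <<'E'
from h import *
ps=[viewer.grab_frame(n) for n in('top','scene')]
for k in ([0],[1],[0,1]):
    P=[ps[i] for i in k]
    print(k,'rack',rackfit(P,[.525,-.157,-.05]))
    ms=[hsvm(p,(100,120,30),(125,255,255),BAY,[.70,.02,.1]) for p in P]
    print('bay',fit(P,ms,BAY,[.70,.02,.1]))
    for n,d,h,xy,zz in(('post',.032,.12,(.57,.055),.06),('pot_a',.054,.075,(.575,.235),.03),('pot_b',.054,.075,(.44,.395),.03),('pot_c',.054,.075,(.362,.451),.03),('flask',.08,.125,(.69,-.294),.03),('amber',.068,.15,(.56,-.52),.03)):
        ms=[best(p,n,xy) for p in P]
        if any(m is None for m in ms): print(n,'none');continue
        print(n,fit(P,ms,cyl(d,h),[*xy,0],False))
c=cv2.cvtColor(ps[0]['color'],cv2.COLOR_RGB2BGR)
cv2.imwrite('pics/crop.png',cv2.resize(c[90:210,210:450],None,fx=3.3,fy=3.3,interpolation=cv2.INTER_CUBIC))
E
```

```text
[0] rack (array([ 0.53057023, -0.14753095, -0.07746121]), np.float64(0.03275565430521965))
bay (array([0.69529723, 0.01621456, 0.11503435]), np.float64(0.20867346227169037))
post (array([0.57115904, 0.06560886, 0.        ]), np.float64(0.1304723471403122))
pot_a (array([0.57268377, 0.23308935, 0.        ]), np.float64(0.08067180961370468))
pot_b (array([0.43877536, 0.38915207, 0.        ]), np.float64(0.19973404705524445))
pot_c (array([0.36410043, 0.43905236, 0.        ]), np.float64(0.23786534368991852))
flask (array([ 0.6669439 , -0.27554394,  0.        ]), np.float64(0.7962267398834229))
amber (array([ 0.56298766, -0.47383543,  0.        ]), np.float64(0.3312436044216156))
[1] rack (array([ 0.52936269, -0.15185214, -0.09011759]), np.float64(0.051557507365942))
bay (array([0.69371788, 0.01344802, 0.11169197]), np.float64(0.22695498168468475))
post (array([0.58024774, 0.0692711 , 0.        ]), np.float64(0.1635044664144516))
pot_a (array([0.57529868, 0.23397316, 0.        ]), np.float64(0.12130952626466751))
pot_b (array([0.44350325, 0.39466414, 0.        ]), np.float64(0.200072526
[... 256 characters left out ...]
1777381897))
[0, 1] rack (array([ 0.53044742, -0.14924195, -0.08386703]), np.float64(0.0463300496339798))
bay (array([0.69482937, 0.01468779, 0.11718557]), np.float64(0.22067490220069885))
post (array([0.57558339, 0.06616935, 0.        ]), np.float64(0.1871819794178009))
pot_a (array([0.57328392, 0.23309441, 0.        ]), np.float64(0.10742146521806717))
pot_b (array([0.4403392 , 0.39370205, 0.        ]), np.float64(0.20473888516426086))
pot_c (array([0.36539222, 0.44302848, 0.        ]), np.float64(0.18909700214862823))
flask (array([ 0.6899464 , -0.29364091,  0.        ]), np.float64(0.7487105131149292))
amber (array([ 0.57132101, -0.49338164,  0.        ]), np.float64(0.3370518684387207))
```

View pics/crop.png

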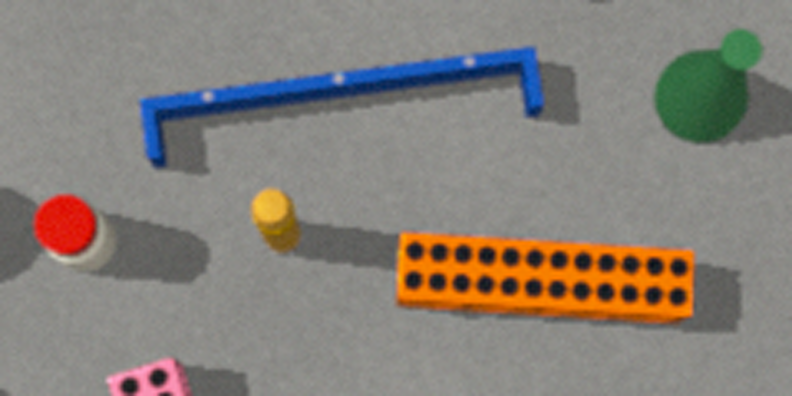

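The crop shows the solid orange rack at crop (545,275), with the post at (275,220) to its left and the blue bay above. In the bay frame the post comes out at (-112, 65) mm, which agrees with the description. The left end already leads slightly, so I will push it further forward, then slide the rack along its axis, then swing the right end in. First I turn the tool and shut the fingers.

Request:
{"op": "move_arm", "data": {
  "series": [
    [0, 0, 0, 0, -1],
    [0, 0, 0, 0, -1],
    [0, 0, 0, 0, -1],
    [0, 0, 0, 0, -1],
    [0, 0, 0, 0, -1],
    [0, 0, 0, 0, -1],
    [0, 0, 0, 0, -1],
    [0, 0, 0, 0, -1]
  ],
  "newtons": 20
}}

```text
time_s: 2.77
tool_pos: [0.2593, -0.5133, 0.2313]
ee_rot: [0.793, 0.609, -0.0, 0.0]
wrist_force: [-0.6, -0.8, -0.7]
grip_width: 0.0001
```

```bash
cat >> h.py <<'E'
BY=np.array([.6948,.0147,.1172]); POST=np.array([.5756,.0662])
def go(x,y,z,yaw=None):
    s=r.get_state();M=rot(s['ee_rot']);d=np.array([x,y,z])-s['tool_pos']
    print('units',np.round(M.T@d/.025,2),'yaw',round(np.degrees(np.arctan2(M[1,0],M[0,0])),1),'t',round(s['time_s'],2),'grip',round(s['grip_width'],3),'F',np.round(s['wrist_force'],1),'z',round(s['tool_pos'][2],4))
def tobay(q):
    c,s=np.cos(BY[2]),np.sin(BY[2]);d=np.array(q[:2])-BY[:2];return np.array([c*d[0]+s*d[1],-s*d[0]+c*d[1]])*1000
def rep(q,e=None):
    u=np.array([-np.sin(q[2]),np.cos(q[2])]);n=np.array([np.cos(q[2]),np.sin(q[2])])
    print('rack',np.round(q,4),'err',e,'bay',np.round(tobay(q)),'phi',round(np.degrees(BY[2]-q[2]),1),'post n-dist',round(1000*n@(q[:2]-POST)),'u',np.round(u,3),'R',np.round(q[:2]-.12*u,3),'L',np.round(q[:2]+.12*u,3))
    return u,n
E
python3 -c "
from h import *
go(.472,-.049,.23)"
```

```text
units [20.13  3.45  0.05] yaw 75.1 t 2.77 grip 0.0 F [-0.6 -0.8 -0.7] z 0.2313
```

Request:
{"op": "move_arm", "data": {
  "series": [
    [0, 1, 0.3, 0, 0],
    [0, 1, 0.3, 0, 0],
    [0, 1, 0.3, 0, 0],
    [0, 1, 0.3, 0, 0],
    [0, 1, 0.3, 0, 0],
    [0, 1, 0.3, 0, 0],
    [0, 1, 0.3, 0, 0],
    [0, 1, 0.3, 0, 0],
    [0, 1, 0.3, 0, 0],
    [0, 1, 0.3, 0, 0],
    [0, 1, 0.3, 0, 0],
    [0, 1, 0.15, 0, 0]
  ]
}}

```text
time_s: 3.77
tool_pos: [0.4221, -0.2454, 0.2314]
ee_rot: [0.794, 0.607, 0.0, 0.0]
wrist_force: [0.3, -0.3, -0.3]
grip_width: 0.0002
```

Request:
{"op": "move_arm", "data": {
  "series": [
    [0, 1, 0, 0.8, 0],
    [0, 1, 0, 0.8, 0],
    [0, 1, 0, 0.8, 0],
    [0, 1, 0, 0.8, 0],
    [0, 1, 0, 0.8, 0],
    [0, 1, 0, 0.8, 0],
    [0, 1, 0, 0.8, 0],
    [0, 1, 0, 0.8, 0],
    [0, 0.13, 0, 0.8, 0],
    [0, 0, 0, 0.8, 0],
    [0, 0, 0, 0.6, 0],
    [0, 0, 0, 0, 0]
  ]
}}

```text
time_s: 4.77
tool_pos: [0.4722, -0.0493, 0.0137]
ee_rot: [0.794, 0.608, -0.002, -0.002]
wrist_force: [0.3, -0.1, 0.6]
grip_width: -0.0001
```

```bash
python3 -c "
from h import *
go(.472,-.049,.013)"
```

```text
units [ 0.01 -0.01  0.03] yaw 74.8 t 4.77 grip -0.0 F [ 0.3 -0.1  0.6] z 0.0137
```

Request:
{"op": "move_arm", "data": {
  "series": [
    [0, 0.06, 0.3, 0, 0],
    [0, 0.06, 0.3, 0, 0],
    [0, 0.04, 0.2, 0, 0],
    [0, 0.04, 0.2, 0, 0],
    [0, 0.04, 0.2, 0, 0],
    [0, 0.04, 0.2, 0, 0],
    [0, 0.04, 0.2, 0, 0],
    [0, 0.04, 0.2, 0, 0],
    [0, 0.04, 0.2, 0, 0],
    [0, 0.04, 0.2, 0, 0],
    [0, 0, 0, 0, 0]
  ]
}}

```text
time_s: 5.68
tool_pos: [0.5319, -0.0543, 0.0164]
ee_rot: [0.794, 0.607, 0.0, 0.001]
wrist_force: [1.5, -0.4, 0.0]
grip_width: -0.0003
```

Run:
```python
from h import *
p=[viewer.grab_frame(n) for n in('top','scene')]
for k in p,p[:1],p[1:]: q,e=rackfit(k,[.54,-.145,-.2],30);rep(q,round(e,3))
go(.472,-.049,.013)
save(p[0],'top1.png')
```

```text
rack [ 0.5452 -0.1552 -0.2928] err 0.616 bay [-168. -151.] phi 23.5 post n-dist 35 u [0.289 0.957] R [ 0.511 -0.27 ] L [ 0.58 -0.04]
rack [ 0.5423 -0.1656 -0.2967] err 1.08 bay [-173. -161.] phi 23.7 post n-dist 36 u [0.292 0.956] R [ 0.507 -0.28 ] L [ 0.577 -0.051]
rack [ 0.5451 -0.1552 -0.2918] err 0.136 bay [-169. -151.] phi 23.4 post n-dist 34 u [0.288 0.958] R [ 0.511 -0.27 ] L [ 0.58 -0.04]
units [-0.42 -2.32  0.13] yaw 74.8 t 5.78 grip -0.0 F [-0.3 -0.7 -1.3] z 0.0162
```

Request:
{"op": "move_arm", "data": {
  "series": [
    [0, 0, -0.6, 0, 0],
    [0, -0.6, 0, 0, 0],
    [0, -1, 0, 0, 0],
    [0, -1, 0, 0, 0],
    [0, -1, 0, 0, 0],
    [0, 0, 0.3, 0, 0],
    [0, 0, 0.25, 0, 0],
    [0, 0, 0.25, 0, 0],
    [0, 0, 0.25, 0, 0],
    [0, 0, 0.25, 0, 0],
    [0, 0, 0.25, 0, 0],
    [0, 0, 0.25, 0, 0]
  ]
}}

```text
time_s: 6.78
tool_pos: [0.5364, -0.1481, 0.0162]
ee_rot: [0.794, 0.608, -0.0, -0.0]
wrist_force: [-2.4, 0.2, 1.0]
grip_width: -0.0001
```

Run:
```python
from h import *
p=[viewer.grab_frame(n) for n in('scene',)]
q,e=rackfit(p,[.57,-.16,-.29],30);u,n=rep(q,round(e,3))
t=q[:2]-.16*u
go(*t,.013)
save(p[0],'s1.png')
```

```text
rack [ 0.5761 -0.1611 -0.288 ] err 0.139 bay [-138. -161.] phi 23.2 post n-dist 65 u [0.284 0.959] R [ 0.542 -0.276] L [ 0.61  -0.046]
units [-6.47  1.45  0.14] yaw 74.9 t 6.83 grip -0.0 F [0.6 0.2 0.7] z 0.0164
```

View pics/s1.png

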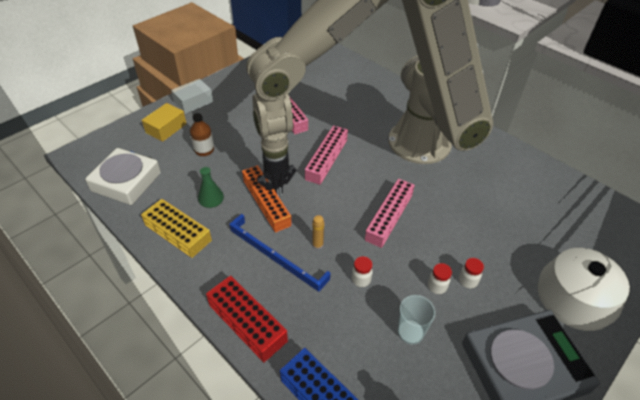

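Scene picture: the rack lies at (267,197), turned with its left end towards the gap between post (318,232) and bay, and the hand sits behind it at (275,180). The fit gives 21 mm clearance to the post and 60 mm to the right cheek. Next I go round to the right end face for the axial push.

Request:
{"op": "move_arm", "data": {
  "series": [
    [0, 0, -0.6, 0, 0],
    [0, -0.9, 0, 0, 0],
    [0, -1, 0, 0, 0],
    [0, -1, 0, 0, 0],
    [0, -1, 0, 0, 0],
    [0, -1, 0, 0, 0],
    [0.2, -1, 0, 0, 0],
    [0.24, -0.6, 0.4, 0, 0.25],
    [0.24, 0, 0.9, 0, 0],
    [0.24, 0, 0.75, 0, 0],
    [0.24, 0, 0, 0, 0]
  ]
}}

```text
time_s: 7.75
tool_pos: [0.532, -0.3187, 0.0168]
ee_rot: [0.802, 0.597, 0.001, 0.003]
wrist_force: [0.1, -0.3, 0.4]
grip_width: 0.0205
```

Run:
```python
from h import *
p=[viewer.grab_frame(n) for n in('top','scene')]
for k in p,p[:1],p[1:]: 
    q,e=rackfit(k,[.576,-.161,-.288],20);u,n=rep(q,round(e,3))
    go(*(q[:2]-.131*u),.013)
save(p[0],'top2.png')
```

```text
rack [ 0.5781 -0.16   -0.2807] err 0.041 bay [-136. -160.] phi 22.8 post n-dist 65 u [0.277 0.961] R [ 0.545 -0.275] L [ 0.611 -0.045]
units [1.32 0.15 0.12] yaw 73.3 t 7.85 grip 0.02 F [-1.2  0.3 -1.1] z 0.016
rack [ 0.5783 -0.1592 -0.2817] err 0.033 bay [-136. -159.] phi 22.9 post n-dist 65 u [0.278 0.961] R [ 0.545 -0.275] L [ 0.612 -0.044]
units [1.35 0.15 0.12] yaw 73.3 t 7.85 grip 0.02 F [-1.2  0.3 -1.1] z 0.016
rack [ 0.5774 -0.1618 -0.2876] err 0.041 bay [-137. -162.] phi 23.2 post n-dist 66 u [0.284 0.959] R [ 0.543 -0.277] L [ 0.611 -0.047]
units [1.24 0.11 0.12] yaw 73.3 t 7.85 grip 0.02 F [-1.2  0.3 -1.1] z 0.016
```

Request:
{"op": "move_arm", "data": {
  "series": [
    [0.24, 0.5, 0.14, 0, 0],
    [0.24, 0.5, 0, 0, 0],
    [0.24, 0.25, 0, 0, 0],
    [0.24, 0.3, 0, 0, 0],
    [0.24, 0.3, 0, 0, 0],
    [0.24, 0.3, 0, 0, 0],
    [0.24, 0.3, 0, 0, 0],
    [0.24, 0.3, 0, 0, 0],
    [0.24, 0.3, 0, 0, 0],
    [0.24, 0.3, 0, 0, 0],
    [0.24, 0.3, 0, 0, 0],
    [0.24, 0.3, 0, 0, 0]
  ]
}}

```text
time_s: 8.85
tool_pos: [0.5598, -0.2219, 0.0164]
ee_rot: [0.802, 0.597, -0.0, 0.0]
wrist_force: [-1.2, -1.5, 0.5]
grip_width: 0.0204
```

Run:
```python
from h import *
p=[viewer.grab_frame(n) for n in('top','scene')]
for k in p,p[:1],p[1:]: 
    q,e=rackfit(k,[.596,-.095,-.288],25);u,n=rep(q,round(e,3))
    go(*(q[:2]-.131*u),.013)
save(p[0],'top3.png')
```

```text
rack [ 0.5989 -0.0972 -0.2918] err 0.07 bay [-108. -100.] phi 23.4 post n-dist 69 u [0.288 0.958] R [ 0.564 -0.212] L [0.633 0.018]
units [-0.05  0.07  0.13] yaw 73.4 t 8.95 grip 0.02 F [ 0.7 -0.1  0. ] z 0.0163
rack [ 0.6003 -0.0934 -0.2924] err 0.095 bay [-107.  -96.] phi 23.5 post n-dist 70 u [0.288 0.958] R [ 0.566 -0.208] L [0.635 0.022]
units [0.11 0.08 0.13] yaw 73.4 t 8.95 grip 0.02 F [ 0.7 -0.1  0. ] z 0.0163
rack [ 0.5982 -0.0987 -0.2953] err 0.037 bay [-109. -101.] phi 23.6 post n-dist 70 u [0.291 0.957] R [ 0.563 -0.214] L [0.633 0.016]
units [-0.11  0.04  0.13] yaw 73.4 t 8.95 grip 0.02 F [ 0.7 -0.1  0. ] z 0.0163
```

Request:
{"op": "move_arm", "data": {
  "series": [
    [0.24, 0.3, 0.03, 0, 0],
    [0.24, 0.3, 0, 0, 0],
    [0.24, 0.3, 0, 0, 0],
    [0.24, 0.3, 0, 0, 0],
    [0.24, 0.3, 0, 0, 0],
    [0.24, 0.3, 0, 0, 0],
    [0.24, 0.3, 0, 0, 0],
    [0.24, 0.3, 0, 0, 0],
    [0.24, 0.3, 0, 0, 0],
    [0.24, 0, 0, 0, 0]
  ]
}}

```text
time_s: 9.78
tool_pos: [0.58, -0.1562, 0.0163]
ee_rot: [0.802, 0.598, 0.0, -0.0]
wrist_force: [-0.6, -0.6, -0.2]
grip_width: 0.0204
```

Run:
```python
from h import *
p=[viewer.grab_frame(n) for n in('top','scene')]
for k in p,p[:1],p[1:]: 
    q,e=rackfit(k,[.62,-.03,-.288],25);u,n=rep(q,round(e,3))
    go(*(q[:2]-.095*u-.055*n),.013)
c=cv2.cvtColor(p[0]['color'],cv2.COLOR_RGB2BGR)
cv2.imwrite('pics/top4.png',cv2.resize(c[80:240,200:460],None,fx=3,fy=3,interpolation=cv2.INTER_CUBIC))
```

```text
rack [ 0.6193 -0.0315 -0.2906] err 0.17 bay [-80. -37.] phi 23.4 post n-dist 70 u [0.287 0.958] R [ 0.585 -0.146] L [0.654 0.083]
units [ 1.48 -2.13  0.13] yaw 73.4 t 9.88 grip 0.021 F [ 0.5 -0.5 -0.5] z 0.0162
rack [ 0.6207 -0.0269 -0.2933] err 0.264 bay [-78. -33.] phi 23.5 post n-dist 70 u [0.289 0.957] R [ 0.586 -0.142] L [0.655 0.088]
units [ 1.67 -2.14  0.13] yaw 73.4 t 9.88 grip 0.021 F [ 0.5 -0.5 -0.5] z 0.0162
rack [ 0.6184 -0.0339 -0.2934] err 0.053 bay [-82. -39.] phi 23.5 post n-dist 70 u [0.289 0.957] R [ 0.584 -0.149] L [0.653 0.081]
units [ 1.38 -2.15  0.13] yaw 73.4 t 9.88 grip 0.021 F [ 0.5 -0.5 -0.5] z 0.0162
```

View pics/top4.png

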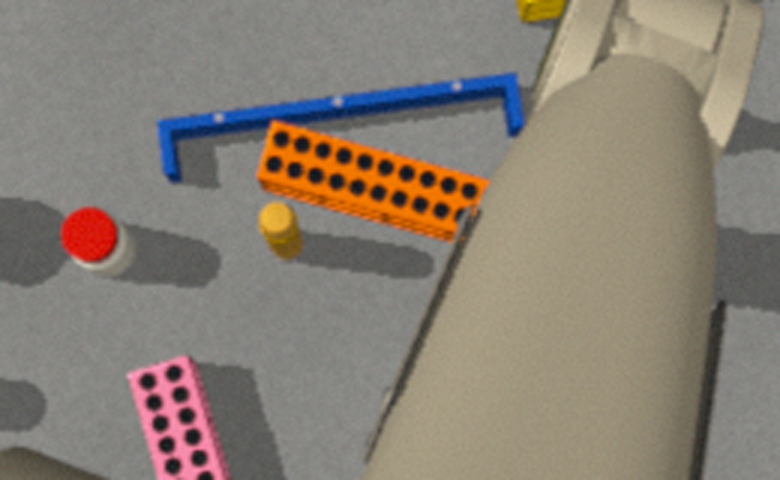

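The crop shows the rack's left end at (270,155), behind the post (280,220), with its front corner close to the rail at (280,122). The hand and arm hide the right end. Next I nudge the right end forward about 9° to make room for a further axial slide.

Request:
{"op": "move_arm", "data": {
  "series": [
    [0.24, -0.8, 0, 0, 0],
    [0, 0, -0.8, 0, 0],
    [0, 0, -0.9, 0, 0],
    [0, 0.6, -0.5, 0, 0],
    [0, 0.9, 0, 0, 0],
    [0, 0.75, 0, 0, 0],
    [0, 0, 0.3, 0, 0],
    [0, 0, 0.25, 0, 0],
    [0, 0, 0.25, 0, 0],
    [0, 0, 0.25, 0, 0],
    [0, 0, 0.25, 0, 0],
    [0, 0, 0.15, 0, 0]
  ]
}}

```text
time_s: 10.88
tool_pos: [0.573, -0.1191, 0.0162]
ee_rot: [0.803, 0.596, 0.0, 0.0]
wrist_force: [-1.5, 0.2, 0.1]
grip_width: 0.0
```

Run:
```python
from h import *
p=[viewer.grab_frame(n) for n in('top','scene')]
for k in p,p[1:]: 
    q,e=rackfit(k,[.625,-.035,-.14],25);u,n=rep(q,round(e,3))
    go(*(q[:2]-.15*u),.013)
```

```text
rack [ 0.6297 -0.0333 -0.1678] err 0.36 bay [-70. -40.] phi 16.3 post n-dist 70 u [0.167 0.986] R [ 0.61  -0.152] L [0.65  0.085]
units [-2.02  1.93  0.13] yaw 73.3 t 10.98 grip 0.0 F [-0.3  0.1 -0. ] z 0.0162
rack [ 0.6285 -0.0358 -0.1665] err 0.089 bay [-72. -42.] phi 16.3 post n-dist 69 u [0.166 0.986] R [ 0.609 -0.154] L [0.648 0.083]
units [-2.13  1.91  0.13] yaw 73.3 t 10.98 grip 0.0 F [-0.3  0.1 -0. ] z 0.0162
```

Request:
{"op": "move_arm", "data": {
  "series": [
    [0, 0, -0.6, 0, 0],
    [0, -0.7, 0, 0, 0],
    [0, -0.7, 0, 0, 0],
    [0.1, -0.7, 0, 0, 0],
    [0.2, 0, 0.9, 0, 0],
    [0.24, 0, 0.9, 0, 0],
    [0.24, 0, 0.72, 0, 0],
    [0.24, 0, 0, 0, -0.6],
    [0.24, 0, 0, 0, -0.6],
    [0.24, 0, 0, 0, 0]
  ]
}}

```text
time_s: 11.82
tool_pos: [0.6032, -0.1823, 0.016]
ee_rot: [0.763, 0.647, -0.0, -0.0]
wrist_force: [0.1, 0.2, -0.1]
grip_width: 0.0201
```

Run:
```python
from h import *
p=[viewer.grab_frame(n) for n in('top','scene')]
for k in p,p[:1],p[1:]: 
    q,e=rackfit(k,[.629,-.034,-.167],20);u,n=rep(q,round(e,3))
    go(*(q[:2]-.131*u),.013)
```

```text
rack [ 0.6301 -0.0333 -0.1641] err 0.109 bay [-70. -40.] phi 16.1 post n-dist 70 u [0.163 0.987] R [ 0.611 -0.152] L [0.65  0.085]
units [0.81 0.1  0.12] yaw 80.4 t 11.92 grip 0.021 F [-0.  -0.1  0.1] z 0.0161
rack [ 0.6316 -0.0263 -0.164 ] err 0.136 bay [-68. -33.] phi 16.1 post n-dist 70 u [0.163 0.987] R [ 0.612 -0.145] L [0.651 0.092]
units [1.1  0.12 0.13] yaw 80.4 t 11.92 grip 0.021 F [-0.  -0.1  0.1] z 0.0161
rack [ 0.6295 -0.0356 -0.1685] err 0.069 bay [-71. -42.] phi 16.4 post n-dist 70 u [0.168 0.986] R [ 0.609 -0.154] L [0.65  0.083]
units [0.71 0.07 0.12] yaw 80.4 t 11.92 grip 0.021 F [-0.  -0.1  0.1] z 0.0161
```

Request:
{"op": "move_arm", "data": {
  "series": [
    [0.24, 0.4, 0.08, 0, 0],
    [0.24, 0.25, 0, 0, 0],
    [0.24, 0.2, 0, 0, 0],
    [0.24, 0.2, 0, 0, 0],
    [0.24, 0.2, 0, 0, 0],
    [0.24, 0.2, 0, 0, 0],
    [0.24, 0.2, 0, 0, 0],
    [0.24, 0.2, 0, 0, 0],
    [0.24, 0.2, 0, 0, 0],
    [0.24, 0.2, 0, 0, 0],
    [0.24, 0.2, 0, 0, 0],
    [0.24, 0, 0, 0, 0]
  ]
}}

```text
time_s: 12.92
tool_pos: [0.6153, -0.1208, 0.0163]
ee_rot: [0.763, 0.647, 0.0, -0.0]
wrist_force: [0.2, -0.1, 0.4]
grip_width: 0.0205
```

Run:
```python
from h import *
p=[viewer.grab_frame(n) for n in('top','scene')]
for k in p,p[1:]: 
    q,e=rackfit(k,[.638,.005,-.167],20);u,n=rep(q,round(e,3))
    go(*(q[:2]-.095*u-.055*n),.013)
```

```text
rack [ 0.6369  0.0103 -0.1527] err 0.332 bay [-58.   2.] phi 15.5 post n-dist 69 u [0.152 0.988] R [ 0.619 -0.108] L [0.655 0.129]
units [ 1.51 -2.16  0.13] yaw 80.5 t 13.02 grip 0.021 F [-0.5 -1.1  0.2] z 0.0162
rack [ 0.6354  0.0054 -0.1587] err 0.096 bay [-60.  -2.] phi 15.8 post n-dist 69 u [0.158 0.987] R [ 0.616 -0.113] L [0.654 0.124]
units [ 1.32 -2.21  0.13] yaw 80.5 t 13.02 grip 0.021 F [-0.5 -1.1  0.2] z 0.0162
```

Request:
{"op": "move_arm", "data": {
  "series": [
    [0.24, -0.7, 0, 0, 0],
    [0, 0, -0.8, 0, 0],
    [0, 0, -0.9, 0, 0],
    [0, 0.6, -0.5, 0, 0],
    [0, 0.9, 0, 0, 0],
    [0, 0.6, 0, 0, 0],
    [0, 0, 0.3, 0, 0],
    [0, 0, 0.25, 0, 0],
    [0, 0, 0.25, 0, 0],
    [0, 0, 0.25, 0, 0],
    [0, 0, 0.25, 0, 0],
    [0, 0, 0.25, 0, 0]
  ]
}}

```text
time_s: 14.02
tool_pos: [0.6055, -0.0857, 0.0162]
ee_rot: [0.764, 0.646, -0.0, -0.0]
wrist_force: [-0.9, -0.1, 0.3]
grip_width: 0.0001
```

Run:
```python
from h import *
p=[viewer.grab_frame(n) for n in('top','scene')]
for k in p,p[1:]: 
    q,e=rackfit(k,[.648,.005,0.0],25);u,n=rep(q,round(e,3))
    go(*(q[:2]-.095*u-.042*n),.013)
```

```text
rack [ 0.6484  0.0092 -0.0036] err 0.539 bay [-47.  -0.] phi 6.9 post n-dist 73 u [0.004 1.   ] R [ 0.648 -0.111] L [0.649 0.129]
units [-0.   -0.01  0.13] yaw 80.5 t 14.12 grip 0.0 F [0.  0.1 0.3] z 0.0162
rack [0.6473 0.0054 0.0124] err 0.109 bay [-48.  -4.] phi 6.0 post n-dist 71 u [-0.012  1.   ] R [ 0.649 -0.115] L [0.646 0.125]
units [-0.18  0.03  0.13] yaw 80.5 t 14.12 grip 0.0 F [0.  0.1 0.3] z 0.0162
```

Request:
{"op": "move_arm", "data": {
  "series": [
    [0, 0.06, 0.2, 0, 0],
    [0, 0.06, 0.2, 0, 0],
    [0, 0.06, 0.2, 0, 0],
    [0, 0, 0, 0, 0],
    [0, -0.15, -0.5, 0, 0],
    [0, 0, 0, 0, -0.9],
    [0, 0, 0, 0, -0.9],
    [0, 0, 0, 0, -0.9],
    [0, 0, 0, 0, 0]
  ]
}}

```text
time_s: 14.87
tool_pos: [0.6077, -0.0843, 0.0165]
ee_rot: [0.664, 0.748, 0.0, 0.0]
wrist_force: [1.1, -0.6, -0.1]
grip_width: 0.0003
```

Run:
```python
from h import *
p=[viewer.grab_frame(n) for n in('top','scene')]
for k in p,p[1:]: 
    q,e=rackfit(k,[.652,.005,0.1],25);u,n=rep(q,round(e,3))
    go(*(q[:2]-.02*u-.042*n),.013)
```

```text
rack [0.6561 0.012  0.0773] err 0.535 bay [-39.   2.] phi 2.3 post n-dist 76 u [-0.077  0.997] R [ 0.665 -0.108] L [0.647 0.132]
units [2.87 0.66 0.14] yaw 96.6 t 14.97 grip -0.0 F [-0.2  0.1 -0.2] z 0.0164
rack [0.653  0.0071 0.0896] err 0.134 bay [-42.  -3.] phi 1.6 post n-dist 72 u [-0.089  0.996] R [ 0.664 -0.112] L [0.642 0.127]
units [2.67 0.52 0.14] yaw 96.6 t 14.97 grip -0.0 F [-0.2  0.1 -0.2] z 0.0164
```

Request:
{"op": "move_arm", "data": {
  "series": [
    [0, 0.9, 0, 0, 0],
    [0, 0.9, 0, 0, 0],
    [0, 0.9, 0, 0, 0],
    [0, 0, 0.3, 0, 0],
    [0, 0, 0.2, 0, 0],
    [0, 0, 0.12, 0, 0],
    [0, 0, 0.12, 0, 0],
    [0, 0, 0.12, 0, 0],
    [0, 0, 0.12, 0, 0],
    [0, 0, 0, 0, 0]
  ]
}}

```text
time_s: 15.8
tool_pos: [0.6245, -0.0153, 0.0162]
ee_rot: [0.665, 0.747, 0.0, 0.0]
wrist_force: [0.6, -0.3, 0.7]
grip_width: 0.0
```

Run:
```python
from h import *
p=[viewer.grab_frame(n) for n in('scene',)]
for k in p,: 
    q,e=rackfit(k,[.662,.005,0.11],25);u,n=rep(q,round(e,3))
    go(*(q[:2]-.02*u-.042*n),.013);print(tobay(r.get_state()['tool_pos']))
```

```text
rack [0.6603 0.0081 0.0901] err 0.291 bay [-35.  -3.] phi 1.6 post n-dist 79 u [-0.09   0.996] R [ 0.671 -0.111] L [0.65  0.128]
units [-0.   -0.17  0.13] yaw 96.7 t 15.85 grip -0.0 F [ 0.1 -0.5  0.4] z 0.0162
[-73.39099927 -21.35137908]
```

Request:
{"op": "move_arm", "data": {
  "series": [
    [0, 0, 0.06, 0, 0],
    [0, 0, 0.06, 0, 0],
    [0, 0, 0.05, 0, 0],
    [0, 0, 0.05, 0, 0]
  ]
}}

```text
time_s: 16.18
tool_pos: [0.6291, -0.014, 0.0161]
ee_rot: [0.665, 0.747, -0.0, -0.0]
wrist_force: [-6.7, -1.9, 1.7]
grip_width: 0.0001
```

Request:
{"op": "move_arm", "data": {
  "series": [
    [0, 0, 0.06, 0, 0],
    [0, 0, 0, 0, 0]
  ]
}}

```text
time_s: 16.35
tool_pos: [0.629, -0.014, 0.0161]
ee_rot: [0.665, 0.747, -0.002, -0.001]
wrist_force: [-6.3, -1.6, 4.1]
grip_width: 0.0001
```

Request:
{"op": "move_arm", "data": {
  "series": [
    [0, 0, 0.05, 0, 0],
    [0, 0, 0.05, 0, 0],
    [0, 0, 0, 0, 0]
  ]
}}

```text
time_s: 16.6
tool_pos: [0.629, -0.014, 0.0162]
ee_rot: [0.665, 0.747, -0.003, -0.002]
wrist_force: [-12.9, -3.8, 9.8]
grip_width: 0.0002
```

Run:
```python
from h import *
p=[viewer.grab_frame(n) for n in('scene',)]
q,e=rackfit(p,[.667,.005,0.11],25);rep(q,round(e,3));s=r.get_state()
print(tobay(s['tool_pos']),s['wrist_force'])
```

```text
rack [0.6647 0.0102 0.1093] err 0.392 bay [-30.  -1.] phi 0.5 post n-dist 82 u [-0.109  0.994] R [ 0.678 -0.109] L [0.652 0.129]
[-68.70050158 -20.7632913 ] [-13.75321815  -4.32121915   9.25581611]
```

Request:
{"op": "move_arm", "data": {
  "series": [
    [0, 0, -0.3, 0, 0],
    [0, -0.1, -0.8, 0, 0],
    [0, -0.5, -0.8, 0, 0],
    [0, -0.5, -0.8, -0.5, 0],
    [0, -0.5, -0.5, -1, 0],
    [0, -1, 0, -1, 0],
    [0, -1, 0, -1, 0],
    [0, -1, 0, -1, 0],
    [0, -1, 0, -1, 0],
    [0, -1, 0, -1, 0],
    [0, -1, 0, -1, 0],
    [0, -1, 0, 0, 0]
  ]
}}

```text
time_s: 17.65
tool_pos: [0.582, -0.2388, 0.2103]
ee_rot: [0.664, 0.747, 0.001, 0.005]
wrist_force: [1.0, 0.4, -0.2]
grip_width: -0.0001
```

Request:
{"op": "move_arm", "data": {
  "series": [
    [0, -1, 0, 0, 0],
    [0, -1, 0, 0, 0],
    [0, -1, 0, 0, 0],
    [0, -1, 0, 0, 0],
    [0, 0, 0, 0, 0]
  ]
}}

```text
time_s: 18.07
tool_pos: [0.5912, -0.3405, 0.2032]
ee_rot: [0.666, 0.746, -0.0, 0.002]
wrist_force: [0.5, -0.2, -0.2]
grip_width: 0.0001
```

Run:
```python
from h import *
p=[viewer.grab_frame(n) for n in('top','scene')]
for k in p,p[:1],p[1:]:
    q,e=rackfit(k,[.667,.008,0.11],12);rep(q,round(e,3))
s=r.get_state();print(s['tool_pos'],s['wrist_force'])
a=[]
for i,(x,y,X,Y) in enumerate(((200,80,460,240),(190,130,450,290))):
    c=cv2.cvtColor(p[i]['color'],cv2.COLOR_RGB2BGR)[y:Y,x:X];a.append(cv2.resize(c,None,fx=3,fy=1.8*3/1.8*.6*1.04,interpolation=cv2.INTER_CUBIC) if 0 else cv2.resize(c,(480,295),interpolation=cv2.INTER_CUBIC))
cv2.imwrite('pics/fin.png',np.vstack(a))
for n,xy in(('pot_a',(.575,.235)),('pot_b',(.44,.395)),('pot_c',(.362,.451)),('flask',(.69,-.294)),('amber',(.56,-.52)),('beaker',(.6,.43))):
    for P in p:
        m=[np.round(x['position'],1) for x in viewer.regions_of(P,n) if np.linalg.norm(onz(P,x['position'][::-1],.03)[:2]-xy)<.06];print(n,m)
```

```text
rack [0.6665 0.0132 0.1154] err 0.199 bay [-28.   2.] phi 0.1 post n-dist 84 u [-0.115  0.993] R [ 0.68  -0.106] L [0.653 0.132]
rack [0.6667 0.0138 0.1197] err 0.042 bay [-28.   2.] phi -0.1 post n-dist 84 u [-0.119  0.993] R [ 0.681 -0.105] L [0.652 0.133]
rack [0.6605 0.0079 0.0688] err 0.341 bay [-35.  -3.] phi 2.8 post n-dist 81 u [-0.069  0.998] R [ 0.669 -0.112] L [0.652 0.128]
[ 0.59080815 -0.3365948   0.20330501] [ 1.08308953  0.37048034 -0.64234453]
pot_a [array([154.9, 232.4])]
pot_a [array([271. , 363.7])]
pot_b [array([208.5, 173.6])]
pot_b [array([278.8, 438.6])]
pot_c [array([236.9, 153.3])]
pot_c [array([273.4, 473.2])]
flask [array([116.3, 424.6])]
flask [array([192.6, 206.1])]
amber []
amber [array([135.5, 198.5])]
beaker [array([149. , 152.3])]
beaker [array([317.8, 412.2])]
```

View pics/fin.png

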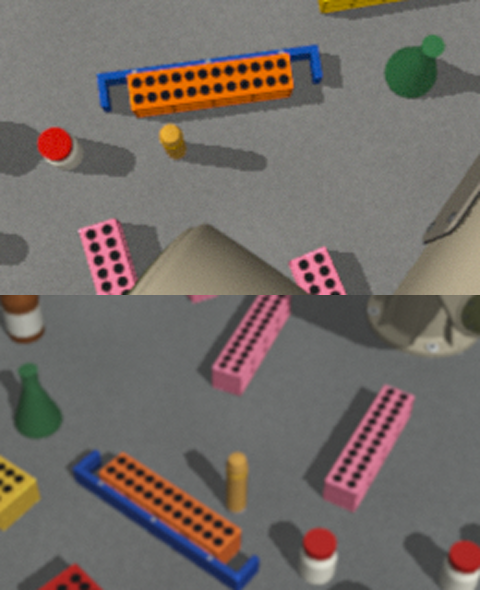

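The last picture shows the rack flat on the rail between the cheeks (top half, centre (210,82)). The post is in front of it, the pots and flask stand where they were, and the hand is clear.

```bash
python3 -c "
from h import *
print(r.sign_off())"
```

```text
the job is handed in; nothing more can be done
None
```

The rack is in the blue bay, flat against the back rail, and I handed the job in at about 18 s on the robot clock.

I worked with shut or slightly open fingertips about 16 mm above the bench:
1. I pushed the left end forward, then pushed at the middle.
2. I slid the rack along its axis from the right end until the left end was behind the post.
3. I nudged the right end in and slid the rack once more along its axis.
4. I swung the right end in and pressed the rack home. The highest reading I saw was about 17 N, pressing it home.

**Last checks:**
- **Rack position:** in the top view its centre is at about (-28, +2) mm in the bay frame, and it is parallel to the rail within about 0.2°.
- **Bystanders:** the pots, flask and beaker show within a few pixels of where they started. The amber bottle was found only in the scene view, since the network did not report it in the top view.
- **Hand:** it is clear of everything, about 0.2 m up, with about 1 N on the wrist.
- **Disagreement:** the scene-view fit alone gave 2.8° and -35 mm. I discounted it because the rail hides part of the rack in that view, so its fit was poor (0.34 error against 0.04 from the top). The picture and the firm stop at the rail both agree with the top view.

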